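# Tip the core tubes out of a two-bay carrier and park it in the row

## Robot

A 7-joint arm with a two-finger parallel gripper is mounted at the origin on the work surface. World frame = base frame: x ahead of the robot, y to its left, z up, the work surface at z = 0. Lengths are in m, angles in rad, forces in N, time in s.
With the tool pointing down it reaches from about 0.425 to 0.825 m from the base axis. Payload 3.6 kg.
Tool frame: the origin (TCP) lies at the very end of the fingers, on their centre line; the grasp point (between the pads) lies 19 mm behind it (manip.grip_point_offset is the z of the grasp point in the tool frame, in m); z points along the fingers, y is the line along which they close (so a half turn about z gives the same grasp; the last joint's range is limited). The gripper opens to 85 mm and grips with 20 to 120 N. Pads are 22 mm wide; open, the fingers measure 114 mm over their backs; the gripper's body (76 mm by 85 mm) begins 54 mm behind the grasp point. The pads swing forward as they close: fully open they stand 13 mm farther back than shut.
Start: joints at [1.302, 0.615, -0.013, 1.423, 0.008, 1.103, -0.04], TCP at [0.156, -0.631, 0.231] pointing down, gripper open.
Joint ranges: [-3.12, 3.12], [-0.3, 2.06], [-1.34, 1.32], [0.26, 2.42], [-1.36, 4.5], [0.01, 1.98], [-2.84, 2.84]. Speed limits (rad/s): [2.79, 2.79, 3.14, 3.14, 3.14, 3.14, 3.14].

## Interface

Orientations are given as a unit quaternion [w, x, y, z].
In Python, from plant import manip gives the robot as it stands.
- The arm moves only by the shell command python3 -m creep 'ROWS'. ROWS is JSON, a list of rows, each an object with "slide": the shift along the tool's x, y, z in units of 30 mm (1.0 is 30 mm), a list of three; "turn": the turn about the tool's z in units of 5 degrees (1.0 is 5 degrees); "gripper": the opening, from 0 (shut) to 1 (fully open). A call has 1 to 10 rows; each row is the pose to reach, as a shift and turn from the pose commanded when the call began, along the tool's axes at that moment; what a row does not reach only later rows make up. A row lasts 1/12 s, in which the tool goes at most 41.7 mm and 7.16 degrees, less where a joint would pass 70% of its speed; a pose out of reach is approached as far as the arm can. A call with a gripper value outside its range is refused whole. The fingers move at their own pace and stop on an object; the grip force is fixed at half the most. Time passes only in rows, so rows that repeat a pose let the fingers close. It gives the time, the measured TCP pose, the force, the opening and the grip force at its end, in the units of the state.
- manip.read_state(): the state, without advancing time (a new reading comes with each control period).
- manip.grab_frame(name): name is "scene" or "top" or "wrist"; returns (picture, depth): 384x512x3 uint8, blue, green, red; 384x512 float32, m along the optical axis (not along the pixel's ray), 0 where there is no reading.
- manip.get_calibration(name): a dict with "fx", "fy", "cx", "cy" (pixels), "distortion" ([k1, k2, p1, p2, k3] as OpenCV has them; the pictures are not rectified), "pose" (4x4, takes a point from camera to world coordinates). Camera axes: x right, y down, z forward; pixel columns grow to the right and rows downward; lengths in m; the calibration is good to about 2 mm. A picture is of the moment at which its call begins: read the wrist's pose just before it. get_calibration takes no time and is no camera call; for the wrist camera it gives the pose at the moment of the call.
- manip.sign_off(): hands the job in; it is judged then, once.
The state is a dict: "clock": time; "qpos": joint angles; "qvel": joint speeds; "tau": joint torques, N m; "ee_pos": TCP position; "tcp_rot": TCP orientation; "contact_force": force on the tool from outside, world axes, zero at the start; "wrist_torque": the same for the moment, N m; "width": finger opening in m; "gripper_force": force on a finger pad.
Only numpy, scipy, OpenCV 4.12 (cv2) and the standard library are available. Lean on these libraries where they do the work, as an engineer would, in place of code of your own. Each camera call takes 0.05 s, during which the arm holds its last target. There are 200 camera calls.

## Task

Tip the two capped steel core tubes out of the two-bay carrier into the empty steel pan by tilting the carrier over the pan, never taking hold of the tubes or plugs with the fingers, and keep the two waisted nylon plugs in their own bay all the time. Then set the carrier down level on the rubber mat in the empty place of the row on the low shelf, lying front to back like the cases (either end may face front), square with the row and centred on its mat. Do not shift the two cases in the row or disturb the other things on the bench.

Things in the scene. Friction and masses are not known exactly. Their poses are not given: they have to be found in the camera images.
- tote: Loose two-bay aluminium carrier, 0.35 kg (+-25 %), 124 mm (its x) by 160 mm (its y). Origin: centre of its underside, z up. An upright divider along its y at x = 0, 10 mm thick and 62 mm high, parts a +x bay (core tubes) from a -x bay (nylon plugs). End walls at y = +-80 mm, 50 mm high. Stands on the bench left or right of the robot, at any yaw.
- tote_handle (a point): Middle of the top edge of the carrier's handle, 115 mm above its underside; axes as the carrier's. The handle is a flat tab standing on the middle of the divider: 12 mm thick (x), 80 mm long (y), from 60 to 115 mm above the underside. Grip it across x from above.
- tube_bay (a point): Middle of the open outer edge of the +x bay: no lip, x = +62 mm, floor 20 mm above the underside; axes as the carrier's. The floor falls 15 degrees from here to the divider (5 mm above the underside), so the tubes lie against the divider and roll out over this edge once this side is tipped down by clearly more than 15 degrees.
- plug_bay (a point): Middle of the open outer edge of the -x bay, the mirror image of the tube bay (x = -62 mm): its plugs roll out if this side is tipped down more than 15 degrees, and lie against the divider if the other side is.
- tube1: Capped core tube: plain straight steel cylinder with grey end caps, 40 mm diameter, 72 mm long, 0.14 kg. Origin at its centre, y along its axis (x and z turn as it rolls). Lies in the carrier's +x bay at the start, along the divider.
- tube2: Second core tube, as tube1.
- plug1: Waisted (spool-shaped) white nylon plug: 40 mm diameter end flanges 18 mm long, 24 mm waist, 64 mm long over all, 0.07 kg. Origin at its centre, y along its axis. Lies in the carrier's -x bay at the start, along the divider.
- plug2: Second nylon plug, as plug1.
- pan: Open empty steel catch pan, fixed to the bench, 190 mm (its x) by 220 mm (its y), 48 mm high, walls and floor 4 mm. Origin: centre of its underside, z up. On the other side of the robot from the carrier. Tall fixed bench equipment (a 0.5 m high ring extruder on the right, a balance on the left) stands only beyond 0.6 m to either side.
- shelf: Low fixed plywood shelf, 190 mm deep (its x, front faces -x) by 470 mm long (its y), top 30 mm above the bench. Origin: on the bench under its centre. Carries a row of three places 150 mm apart along its y: two cases and one empty place with the mat.
- mat: Black rubber mat lying fixed on the shelf in the empty place (which of the three varies), 160 mm (its x, front to back) by 128 mm (its y) by 3 mm; axes as the shelf's. Origin: centre of its underside, on the shelf's top. The carrier, its length along the mat's x, has 13 mm clearance to a neighbouring case.
- case1: Grey plastic lidded case standing in the row, loose, 1 kg, 154 mm (its x) by 124 mm (its y), 67 mm high. Origin: centre of its underside.
- case2: Pale wooden lidded case in the row, same size and weight as case1.
- bottle: Bystander: plain greyish plastic bottle with a white cap, 68 mm diameter, 165 mm high, between pan and carrier. Origin: centre of its underside.
- mortar: Bystander: stoneware mortar 104 mm diameter, 65 mm high, with its pestle leaning out to 118 mm height. Origin: centre of its underside.
- core_ring: Bystander: polished steel core ring, 104 mm diameter, 30 mm high, lying flat between pan and carrier. Origin: centre of its underside.
- spacer: Bystander: white nylon spacer disc, 98 mm diameter, 22 mm high, lying flat. Origin: centre of its underside.
- brush: Bystander: brush 200 mm long lying flat, below 40 mm high. Origin: on the bench under its middle.

How it is judged:
On the way, in this order (a step that is already met when the one before it is completed fails the run):
1. the carrier is tipped (more than 11 degrees) over the pan (angle between tote's own z axis and vertical above 0.2 rad and horizontal distance between tote and pan below 0.22 m), for 0.02 s.
2. both tubes lie in the pan, both plugs still in their bay (x of tube1 in the frame of pan between -0.09 and 0.09 m and y of tube1 in the frame of pan between -0.105 and 0.105 m and z of each of tube1, tube2 in the frame of pan below 0.055 m and x of tube2 in the frame of pan between -0.09 and 0.09 m and y of tube2 in the frame of pan between -0.105 and 0.105 m and x of plug1 in the frame of tote between -0.065 and -0.005 m and y of plug1 in the frame of tote between -0.08 and 0.08 m and z of each of plug1, plug2 in the frame of tote below 0.06 m and x of plug2 in the frame of tote between -0.065 and -0.005 m and y of plug2 in the frame of tote between -0.08 and 0.08 m), for 0.2 s.
3. the carrier stands on its mat in the row (x of tote in the frame of mat between -0.015 and 0.015 m and y of tote in the frame of mat between -0.012 and 0.012 m and z of tote in the frame of mat below 0.008 m and angle between tote's own z axis and vertical below 0.05 rad and angle between the y axis of tote and the x axis of mat, either way round below 0.1 rad and linear speed of tote below 0.02 m/s and x of plug1 in the frame of tote between -0.065 and -0.005 m and y of plug1 in the frame of tote between -0.08 and 0.08 m and z of each of plug1, plug2 in the frame of tote below 0.06 m and x of plug2 in the frame of tote between -0.065 and -0.005 m and y of plug2 in the frame of tote between -0.08 and 0.08 m), for 0.2 s.
At the end, for the whole second after the job is handed in: Both tubes lie at rest inside the pan; both plugs are in the carrier's -x bay; the carrier stands level (3 degrees) and at rest on the mat, its centre within 15 mm front to back and 12 mm sideways of the mat's, its length within 6 degrees of the mat's x axis (all of step 3 and x of tube1 in the frame of pan between -0.09 and 0.09 m and y of tube1 in the frame of pan between -0.105 and 0.105 m and z of each of tube1, tube2 in the frame of pan below 0.055 m and x of tube2 in the frame of pan between -0.09 and 0.09 m and y of tube2 in the frame of pan between -0.105 and 0.105 m and linear speed of each of tube1, tube2 below 0.05 m/s); the robot touches nothing.
It fails at once if a plug leaves the carrier (distance between any of plug1, plug2 and tote above 0.12 m).
It fails at once if the fingers handle a tube or a plug (contact force between the fingers and tube1 above 2 N or contact force between the fingers and tube2 above 2 N or contact force between the fingers and plug1 above 2 N or contact force between the fingers and plug2 above 2 N).
It fails at once if a case in the row is shifted by more than 12 mm (distance of any of case1, case2 from where it was at the start of the episode above 0.012 m).
It fails at once if a bystander is shifted by more than 25 mm (distance of any of bottle, mortar, core_ring, spacer, brush from where it was at the start of the episode above 0.025 m).
It also fails if it takes over 59 s, if anything falls off the work surface, if the arm or the gripper's body presses on something with over 40 N, if the wrist force passes 120 N, or if a joint passes its speed limit or range.

## Working session

There is one attempt and no reset: what is moved stays moved. The work goes in short steps, Python scripts to look and compute and a shell command to move; the robot and the scene stay as the last step left them, time stands still between calls to the robot, and variables do not carry over. Pictures are saved under pics/ and viewed, at most 10 in all, crops included, and the job is handed in when it is done.

```bash
ls; mkdir -p pics
cat > h.py <<'E'
import numpy as np, cv2
from plant import manip
def cloud(name):
    c=manip.get_calibration(name); im,d=manip.grab_frame(name)
    K=np.array([[c['fx'],0,c['cx']],[0,c['fy'],c['cy']],[0,0,1.]]); D=np.array(c['distortion'])
    v,u=np.mgrid[:384,:512]
    p=cv2.undistortPoints(np.stack([u,v],-1).reshape(-1,1,2).astype(float),K,D).reshape(384,512,2)
    P=np.dstack([p[...,0]*d,p[...,1]*d,d]); T=np.array(c['pose'])
    W=P@T[:3,:3].T+T[:3,3]; W[d==0]=np.nan
    return im,W
E
python3 - <<'E'
from h import *
print(manip.read_state())
for n in('top','scene'):
    im,W=cloud(n); np.savez('/tmp/%s.npz'%n,im=im,W=W); cv2.imwrite('pics/%s0.png'%n,im)
    print(n,np.array(manip.get_calibration(n)['pose']).round(3).tolist())
E
```

```text
pics
{'clock': 0.0, 'qpos': array([ 1.30148117,  0.61594481, -0.01260684,  1.42493516,  0.00812025,
        1.10337834, -0.04039729]), 'qvel': array([-0.00050243, -0.00060723,  0.00047699, -0.00051588,  0.00113512,
       -0.0002577 ,  0.00109629]), 'tau': array([ 1.48738236e-03, -4.69209766e+01,  2.58823615e-01, -1.71031344e+01,
        9.76636831e-03,  9.66389605e-03, -2.33270248e-05]), 'ee_pos': array([ 0.15609534, -0.63018011,  0.23010955]), 'tcp_rot': array([-1.29378262e-03,  9.92634008e-01,  1.21144609e-01, -1.89142872e-04]), 'contact_force': array([-0.71469935, -0.18439922,  0.00322467]), 'wrist_torque': array([ 0.06913215,  0.0102499 , -0.04477089]), 'gripper_force': 0.0, 'width': 0.08548450912538892}
top [[0.017, -0.995, 0.093, 0.405], [-1.0, -0.017, -0.006, -0.072], [0.008, -0.093, -0.996, 1.385], [0.0, 0.0, 0.0, 1.0]]
scene [[-0.003, 0.599, -0.801, 1.597], [1.0, -0.011, -0.012, -0.022], [-0.016, -0.801, -0.599, 0.919], [0.0, 0.0, 0.0, 1.0]]
```

View pics/top0.png

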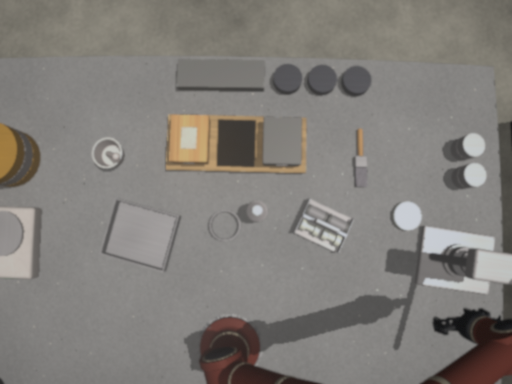

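View pics/scene0.png

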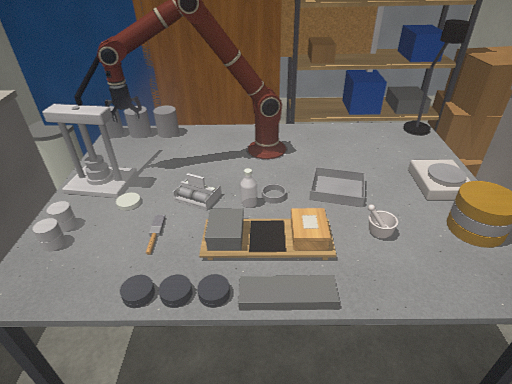

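Run:
```python
from h import *
z=np.load('/tmp/top.npz'); im,W=z['im'],z['W']
c=im[192:262,282:364]; cv2.imwrite('pics/tote0.png',cv2.resize(c,None,fx=8,fy=8,interpolation=cv2.INTER_CUBIC))
def rect(name,box,lo,hi):
    u0,u1,v0,v1=box; w=W[v0:v1,u0:u1].reshape(-1,3); w=w[(w[:,2]>lo)&(w[:,2]<hi)]
    r=cv2.minAreaRect(w[:,:2].astype(np.float32)); print(name,len(w),'c',np.round(r[0],4),'size',np.round(r[1],4),'ang',round(r[2],1),'z',w[:,2].mean().round(3),'med',np.median(w,0).round(3))
rect('tote all',(285,360,190,262),.015,.13)
rect('handle',(285,360,190,262),.095,.13)
rect('pan',(95,190,192,280),.03,.07)
rect('shelf',(155,315,105,182),.02,.12)
rect('case w',(160,215,105,170),.08,.12)
rect('case g',(258,306,105,172),.08,.12)
rect('bottle',(240,272,195,228),.05,.2)
rect('ring',(200,242,205,245),.015,.05)
m=(im.max(2)<45); m[:110]=0;m[180:]=0;m[:,:215]=0;m[:,260:]=0
w=W[m]; r=cv2.minAreaRect(w[:,:2].astype(np.float32)); print('mat',m.sum(),r,np.median(w,0))
```

```text
tote all 1754 c [ 0.4101 -0.3034] size [0.1629 0.1258] ang 65.3 z 0.044 med [ 0.409 -0.303  0.046]
handle 112 c [ 0.4104 -0.3024] size [0.0797 0.0123] ang 65.6 z 0.114 med [ 0.409 -0.301  0.115]
pan 525 c [0.3683 0.3018] size [0.223  0.1926] ang 75.8 z 0.045 med [0.357 0.323 0.046]
shelf 7794 c [ 0.679  -0.0087] size [0.4703 0.1926] ang 89.4 z 0.064 med [ 0.669 -0.01   0.04 ]
case w 1895 c [0.6798 0.1391] size [0.1261 0.1597] ang 89.6 z 0.098 med [0.677 0.138 0.098]
case g 1865 c [ 0.6766 -0.1588] size [0.1241 0.1584] ang 88.8 z 0.097 med [ 0.675 -0.158  0.098]
bottle 361 c [ 0.4498 -0.0808] size [0.0628 0.0628] ang 1.1 z 0.127 med [ 0.448 -0.08   0.119]
ring 179 c [0.4054 0.0211] size [0.1007 0.0978] ang 46.1 z 0.03 med [0.404 0.025 0.03 ]
mat 0 ((0.0, 0.0), (0.0, 0.0), 0.0) [nan nan nan]
  return _methods._mean(a, axis=axis, dtype=dtype,
  ret = um.true_divide(
```

View pics/tote0.png

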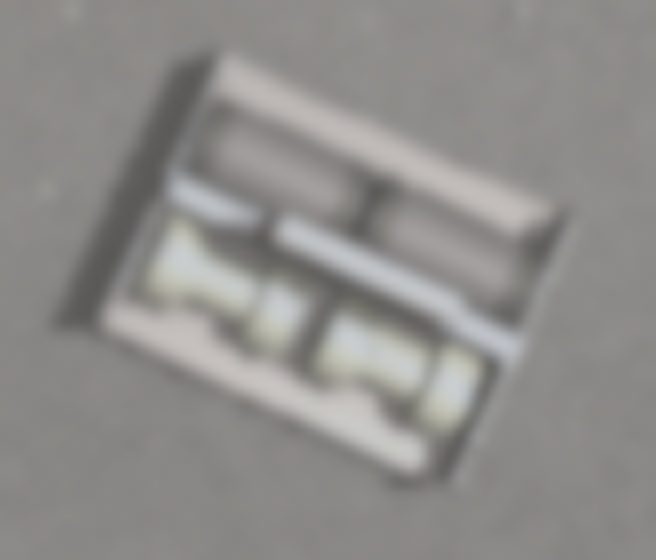

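```bash
cat >> h.py <<'E'
from scipy.spatial.transform import Rotation as R
def go(x,y,z,yaw_toolY):
    s=manip.read_state(); q=np.array(s['tcp_rot']); r=R.from_quat(q[[1,2,3,0]]).as_matrix()
    d=r.T@(np.array([x,y,z])-s['ee_pos'])/.03
    yw=np.degrees(np.arctan2(r[1,1],r[0,1])); t=(yaw_toolY-yw+180)%360-180
    print('slide',d.round(2),'turn',round(-t/5,2),'yaw now',yw.round(2),'tilt',np.degrees(np.arccos(-r[2,2])).round(2),'pos',np.round(s['ee_pos'],4))
E
python3 - <<'E'
from h import *
go(.4102,-.3028,.23,-24.6)
z=np.load('/tmp/top.npz'); im,W=z['im'],z['W']
b=im[110:180,155:315].max(2).astype(int); w=W[110:180,155:315]
print(b[33,55:110:4])
m=(b<70)&(abs(w[...,2]-.033)<.012)&(abs(w[...,1]+.01)<.075); p=w[m]; print(m.sum(),cv2.minAreaRect(p[:,:2].astype(np.float32)),np.median(p,0))
E
```

```text
slide [10.85 -8.56  0.03] turn -10.3 yaw now -76.08 tilt 0.13 pos [ 0.1561 -0.6303  0.2302]
[173 183  87  66  65  64  63  63  63  62  61  93 114 109]
1470 ((0.6804195642471313, -0.010798212140798569), (0.1489655077457428, 0.11433572322130203), 0.4688189625740051) [ 0.67901458 -0.01125294  0.03370381]
```

```bash
python3 -m creep '[{"slide":[10.85,-8.6,0],"turn":-10.3,"gripper":1},{"slide":[10.85,-8.6,0],"turn":-10.3,"gripper":1},{"slide":[10.85,-8.6,0],"turn":-10.3,"gripper":1},{"slide":[10.85,-8.6,0],"turn":-10.3,"gripper":1},{"slide":[10.85,-8.6,0],"turn":-10.3,"gripper":1},{"slide":[10.85,-8.6,0],"turn":-10.3,"gripper":1},{"slide":[10.85,-8.6,0],"turn":-10.3,"gripper":1},{"slide":[10.85,-8.6,0],"turn":-10.3,"gripper":1},{"slide":[10.85,-8.6,0],"turn":-10.3,"gripper":1},{"slide":[10.85,-8.6,0],"turn":-10.3,"gripper":1}]'
python3 - <<'E'
from h import *
go(.4102,-.3028,.23,-24.6)
E
```

```text
clock: 0.93
ee_pos: [0.4109, -0.3002, 0.2312]
tcp_rot: [-0.0, 0.841, 0.54, -0.0]
contact_force: [0.7, -0.8, 0.3]
width: 0.0849
gripper_force: 0.0
slide [-0.09  0.02  0.04] turn 0.0 yaw now -24.58 tilt 0.03 pos [ 0.4109 -0.3002  0.2312]
```

Run:
```python
from h import *
im,W=cloud('wrist'); cv2.imwrite('pics/w1.png',im)
m=(W[...,2]>.1)&(W[...,2]<.13)&(np.hypot(W[...,0]-.41,W[...,1]+.303)<.1); p=W[m]
print(m.sum(),cv2.minAreaRect(p[:,:2].astype(np.float32)),p[:,2].mean())
m=(W[...,2]>.015)&(W[...,2]<.13)&(np.hypot(W[...,0]-.41,W[...,1]+.303)<.12); p=W[m]
print(m.sum(),cv2.minAreaRect(p[:,:2].astype(np.float32)))
```

```text
1410 ((0.40844592452049255, -0.3018651008605957), (0.07909324765205383, 0.011897396296262741), 65.5352554321289) 0.11580536882638562
17091 ((0.40810179710388184, -0.30286747217178345), (0.15984825789928436, 0.12556032836437225), 65.63895416259766)
```

View pics/w1.png

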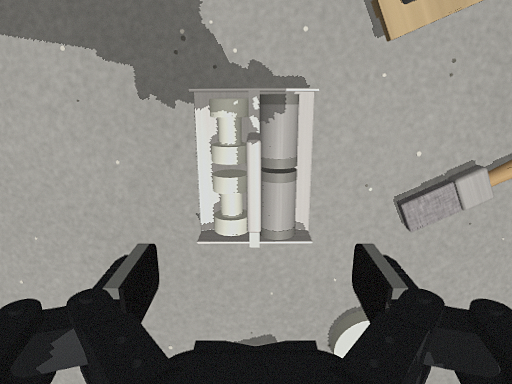

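```bash
python3 -m creep '[{"slide":[-0.09,0,1.2],"turn":0,"gripper":1},{"slide":[-0.09,0,2.4],"turn":0,"gripper":1},{"slide":[-0.09,0,3.4],"turn":0,"gripper":1},{"slide":[-0.09,0,4.2],"turn":0,"gripper":1},{"slide":[-0.09,0,4.7],"turn":0,"gripper":1},{"slide":[-0.09,0,5.03],"turn":0,"gripper":1},{"slide":[-0.09,0,5.03],"turn":0,"gripper":1}]'
python3 -m creep '[{"slide":[0,0,0],"turn":0,"gripper":0.5},{"slide":[0,0,0],"turn":0,"gripper":0.3},{"slide":[0,0,0],"turn":0,"gripper":0},{"slide":[0,0,0],"turn":0,"gripper":0},{"slide":[0,0,0],"turn":0,"gripper":0},{"slide":[0,0,0],"turn":0,"gripper":0},{"slide":[0,0,0],"turn":0,"gripper":0},{"slide":[0,0,0],"turn":0,"gripper":0}]'
python3 -m creep '[{"slide":[0,0,-0.1],"turn":0,"gripper":0},{"slide":[0,0,-0.3],"turn":0,"gripper":0},{"slide":[0,0,-0.7],"turn":0,"gripper":0},{"slide":[0,0,-1],"turn":0,"gripper":0},{"slide":[0,0,-1],"turn":0,"gripper":0}]'
```

```text
clock: 1.57
ee_pos: [0.4077, -0.304, 0.0784]
tcp_rot: [-0.002, 0.841, 0.54, -0.001]
contact_force: [-1.2, 0.4, 0.4]
width: 0.0854
gripper_force: 0.0
clock: 2.23
ee_pos: [0.4083, -0.3044, 0.0808]
tcp_rot: [-0.0, 0.841, 0.54, -0.0]
contact_force: [-4.3, 1.7, 5.1]
width: 0.0111
gripper_force: 59.2
clock: 2.65
ee_pos: [0.4101, -0.3052, 0.1117]
tcp_rot: [0.001, 0.841, 0.54, 0.001]
contact_force: [1.8, -0.4, -8.4]
width: 0.0113
gripper_force: 58.8
```

```bash
python3 -m creep '[{"slide":[0,0,-0.3],"turn":0,"gripper":0},{"slide":[0,0,-0.8],"turn":0,"gripper":0},{"slide":[0,0,-1.6],"turn":0,"gripper":0},{"slide":[0,0,-2.4],"turn":0,"gripper":0},{"slide":[0,0,-3.2],"turn":0,"gripper":0},{"slide":[0,0,-4],"turn":0,"gripper":0},{"slide":[0,0,-4.8],"turn":0,"gripper":0},{"slide":[0,0,-5.4],"turn":0,"gripper":0},{"slide":[0,0,-5.8],"turn":0,"gripper":0},{"slide":[0,0,-5.8],"turn":0,"gripper":0}]'
python3 - <<'E'
from h import *
go(.45,0,.285,-20)
E
```

```text
clock: 3.48
ee_pos: [0.41, -0.305, 0.287]
tcp_rot: [0.002, 0.841, 0.54, 0.001]
contact_force: [0.7, -0.3, -7.1]
width: 0.0114
gripper_force: 59.1
slide [ 9.8  -3.02  0.04] turn -0.92 yaw now -24.58 tilt 0.29 pos [ 0.41  -0.305  0.287]
```

```bash
python3 -m creep '[{"slide":[0.2,-0.06,0],"turn":-0.02,"gripper":0},{"slide":[0.6,-0.18,0],"turn":-0.06,"gripper":0},{"slide":[1.1,-0.34,0],"turn":-0.1,"gripper":0},{"slide":[1.7,-0.52,0],"turn":-0.2,"gripper":0},{"slide":[2.3,-0.7,0],"turn":-0.2,"gripper":0},{"slide":[2.9,-0.9,0],"turn":-0.3,"gripper":0},{"slide":[3.5,-1.08,0],"turn":-0.3,"gripper":0},{"slide":[4.1,-1.26,0],"turn":-0.4,"gripper":0},{"slide":[4.7,-1.45,0],"turn":-0.4,"gripper":0},{"slide":[5.3,-1.63,0],"turn":-0.5,"gripper":0}]'
python3 -m creep '[{"slide":[0.6,-0.18,0],"turn":-0.02,"gripper":0},{"slide":[1.2,-0.36,0],"turn":-0.06,"gripper":0},{"slide":[1.8,-0.55,0],"turn":-0.1,"gripper":0},{"slide":[2.4,-0.74,0],"turn":-0.2,"gripper":0},{"slide":[3.0,-0.92,0],"turn":-0.2,"gripper":0},{"slide":[3.6,-1.1,0],"turn":-0.3,"gripper":0},{"slide":[4.1,-1.26,0],"turn":-0.4,"gripper":0},{"slide":[4.4,-1.36,0],"turn":-0.4,"gripper":0},{"slide":[4.5,-1.4,0],"turn":-0.4,"gripper":0},{"slide":[4.5,-1.4,0],"turn":-0.4,"gripper":0}]'
python3 - <<'E'
from h import *
go(.34,.309,.285,-14.2)
go(.312,.316,.285,-14.2)
E
```

```text
clock: 4.32
ee_pos: [0.4293, -0.1368, 0.2829]
tcp_rot: [-0.002, 0.829, 0.559, -0.001]
contact_force: [-0.6, 0.4, -8.3]
width: 0.0114
gripper_force: 59.0
clock: 5.15
ee_pos: [0.4417, 0.0022, 0.2838]
tcp_rot: [-0.001, 0.819, 0.574, -0.001]
contact_force: [0.5, -0.9, -8.3]
width: 0.0112
gripper_force: 59.0
slide [ 8.46 -6.67 -0.03] turn -1.15 yaw now -19.95 tilt 0.12 pos [0.4417 0.0022 0.2838]
slide [ 8.36 -7.63 -0.03] turn -1.15 yaw now -19.95 tilt 0.12 pos [0.4417 0.0022 0.2838]
```

Now over the pan.

```bash
python3 -m creep '[{"slide":[0.2,-0.16,0],"turn":0,"gripper":0},{"slide":[0.5,-0.4,0],"turn":-0.1,"gripper":0},{"slide":[0.9,-0.7,0],"turn":-0.2,"gripper":0},{"slide":[1.4,-1.1,0],"turn":-0.3,"gripper":0},{"slide":[1.9,-1.5,0],"turn":-0.4,"gripper":0},{"slide":[2.4,-1.9,0],"turn":-0.5,"gripper":0},{"slide":[2.9,-2.3,0],"turn":-0.6,"gripper":0},{"slide":[3.4,-2.7,0],"turn":-0.6,"gripper":0},{"slide":[3.9,-3.1,0],"turn":-0.6,"gripper":0},{"slide":[4.4,-3.5,0],"turn":-0.6,"gripper":0}]'
python3 -m creep '[{"slide":[0.5,-0.4,0],"turn":0,"gripper":0},{"slide":[1.0,-0.8,0],"turn":-0.1,"gripper":0},{"slide":[1.5,-1.2,0],"turn":-0.2,"gripper":0},{"slide":[2.0,-1.6,0],"turn":-0.3,"gripper":0},{"slide":[2.5,-2.0,0],"turn":-0.4,"gripper":0},{"slide":[3.0,-2.4,0],"turn":-0.5,"gripper":0},{"slide":[3.4,-2.75,0],"turn":-0.55,"gripper":0},{"slide":[3.8,-3.0,0],"turn":-0.55,"gripper":0},{"slide":[4.0,-3.15,0],"turn":-0.55,"gripper":0},{"slide":[4.06,-3.17,0],"turn":-0.55,"gripper":0}]'
python3 - <<'E'
from h import *
im,W=cloud('top'); np.savez('/tmp/t2.npz',im=im,W=W)
ii=cv2.resize(im[170:300,80:220],None,fx=4,fy=4,interpolation=cv2.INTER_CUBIC); cv2.imwrite('pics/t2.png',ii)
im,W=cloud('wrist');cv2.imwrite('pics/w2.png',im)
go(.312,.316,.285,-14.2)
m=(W[...,2]>.035)&(W[...,2]<.055); p=W[m]; print(m.sum(),np.nanmin(p,0),np.nanmax(p,0))
m&=(W[...,0]>.2)&(W[...,0]<.5)
# pan frame coordinates
a=np.radians(-14.2); d=W[m][:,:2]-[.3683,.3018]; px=d@[np.cos(a),np.sin(a)]; py=d@[-np.sin(a),np.cos(a)]
print(np.percentile(px,[.5,2,10,50,90,98,99.5]).round(4),np.percentile(py,[.5,2,10,50,90,98,99.5]).round(4))
E
```

```text
clock: 5.98
ee_pos: [0.3883, 0.1621, 0.2845]
tcp_rot: [-0.0, 0.804, 0.594, -0.0]
contact_force: [-0.5, -0.9, -7.6]
width: 0.0114
gripper_force: 59.0
clock: 6.82
ee_pos: [0.3329, 0.3071, 0.2846]
tcp_rot: [-0.001, 0.789, 0.614, 0.0]
contact_force: [0.0, -0.3, -7.8]
width: 0.0116
gripper_force: 59.1
slide [ 0.17 -0.81 -0.02] turn -0.03 yaw now -14.34 tilt 0.06 pos [0.3342 0.3051 0.2843]
4603 [ 0.29735536 -0.09842386  0.03500104] [0.64895026 0.4320145  0.05499349]
[-0.0964 -0.0945 -0.0632  0.0891  0.092   0.0933  0.0937] [-0.1083 -0.1056 -0.0729  0.077   0.1093  0.1104  0.1106]
```

View pics/w2.png

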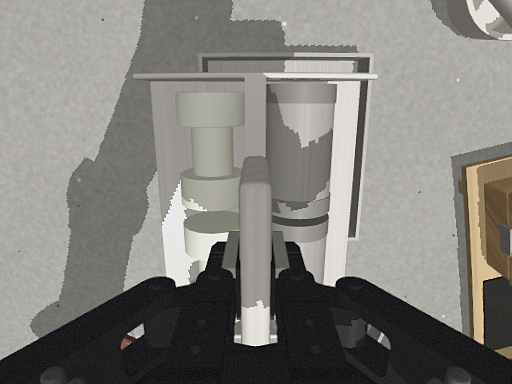

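```bash
python3 -m creep '[{"slide":[0.05,-0.1,0],"turn":0,"gripper":0},{"slide":[0.1,-0.3,0],"turn":0,"gripper":0},{"slide":[0.17,-0.55,0.1],"turn":0,"gripper":0},{"slide":[0.17,-0.75,0.4],"turn":0,"gripper":0},{"slide":[0.17,-0.81,0.9],"turn":0,"gripper":0},{"slide":[0.17,-0.81,1.5],"turn":0,"gripper":0},{"slide":[0.17,-0.81,2.1],"turn":0,"gripper":0},{"slide":[0.17,-0.81,2.7],"turn":0,"gripper":0},{"slide":[0.17,-0.81,3.3],"turn":0,"gripper":0},{"slide":[0.17,-0.81,3.8],"turn":0,"gripper":0}]'
python3 -m creep '[{"slide":[0,0,0.4],"turn":0,"gripper":0},{"slide":[0,0,0.7],"turn":0,"gripper":0},{"slide":[0,0,0.9],"turn":0,"gripper":0},{"slide":[0,0,1.0],"turn":0,"gripper":0},{"slide":[0,0,1.1],"turn":0,"gripper":0},{"slide":[0,0,1.1],"turn":0,"gripper":0},{"slide":[0,0,1.1],"turn":0,"gripper":0}]'
python3 - <<'E'
from h import *
go(.312,.316,.129,-14.2)
E
```

```text
clock: 7.75
ee_pos: [0.3113, 0.3165, 0.1694]
tcp_rot: [-0.0, 0.79, 0.613, -0.0]
contact_force: [0.6, -0.6, -7.7]
width: 0.0108
gripper_force: 59.0
clock: 8.33
ee_pos: [0.3121, 0.3169, 0.1379]
tcp_rot: [-0.0, 0.79, 0.613, 0.001]
contact_force: [-0.0, -0.8, -7.6]
width: 0.0112
gripper_force: 59.0
slide [-0.03  0.    0.3 ] turn -0.03 yaw now -14.35 tilt 0.06 pos [0.3121 0.3169 0.1379]
```

```bash
python3 -m creep '[{"slide":[0,0,0.15],"turn":0,"gripper":0},{"slide":[0,0,0.25],"turn":0,"gripper":0},{"slide":[0,0,0.28],"turn":0,"gripper":0},{"slide":[0,0,0.28],"turn":0,"gripper":0}]'
python3 -m creep '[{"slide":[0,0,0],"turn":0,"gripper":0.2},{"slide":[0,0,0],"turn":0,"gripper":0.25},{"slide":[0,0,0],"turn":0,"gripper":0.3},{"slide":[0,0,0],"turn":0,"gripper":0.3},{"slide":[0,0,0],"turn":0,"gripper":0.3}]'
python3 - <<'E'
from h import *
im,W=cloud('wrist');cv2.imwrite('pics/w3.png',im)
E
```

```text
clock: 8.67
ee_pos: [0.3119, 0.3164, 0.1289]
tcp_rot: [0.0, 0.79, 0.613, -0.0]
contact_force: [0.6, 0.8, -8.5]
width: 0.0112
gripper_force: 59.0
clock: 9.08
ee_pos: [0.3131, 0.3173, 0.1298]
tcp_rot: [-0.0, 0.79, 0.613, 0.002]
contact_force: [4.4, -0.7, 0.5]
width: 0.0255
gripper_force: 1.7
```

View pics/w3.png

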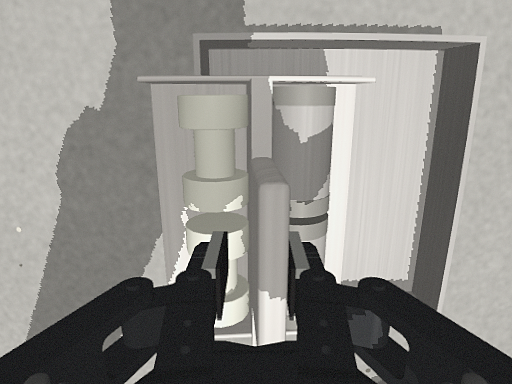

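```bash
python3 -m creep '[{"slide":[0,0.1,0],"turn":0,"gripper":0.4},{"slide":[0,0.2,0],"turn":0,"gripper":0.45},{"slide":[0,0.3,0],"turn":0,"gripper":0.5},{"slide":[0,0.45,0],"turn":0,"gripper":0.55},{"slide":[0,0.6,0.05],"turn":0,"gripper":0.6},{"slide":[0,0.75,0.1],"turn":0,"gripper":0.65},{"slide":[0,0.9,0.2],"turn":0,"gripper":0.7},{"slide":[0,1.05,0.3],"turn":0,"gripper":0.7},{"slide":[0,1.2,0.4],"turn":0,"gripper":0.7},{"slide":[0,1.3,0.5],"turn":0,"gripper":0.7}]'
python3 -m creep '[{"slide":[0,0,0],"turn":0,"gripper":0.7},{"slide":[0,0,0],"turn":0,"gripper":0.7},{"slide":[0,0,0],"turn":0,"gripper":0.7},{"slide":[0,0,0],"turn":0,"gripper":0.7},{"slide":[0,0,0],"turn":0,"gripper":0.7},{"slide":[0,0,0],"turn":0,"gripper":0.7}]'
python3 - <<'E'
from h import *
im,W=cloud('wrist');cv2.imwrite('pics/w4.png',im); np.savez('/tmp/w4.npz',im=im,W=W)
E
```

```text
clock: 9.97
ee_pos: [0.3498, 0.3069, 0.1137]
tcp_rot: [-0.0, 0.79, 0.613, -0.0]
contact_force: [0.4, -0.5, -0.1]
width: 0.0598
gripper_force: 0.0
clock: 10.47
ee_pos: [0.3496, 0.307, 0.1142]
tcp_rot: [-0.0, 0.79, 0.614, 0.0]
contact_force: [-0.2, -0.3, -0.1]
width: 0.0597
gripper_force: 0.0
```

View pics/w4.png

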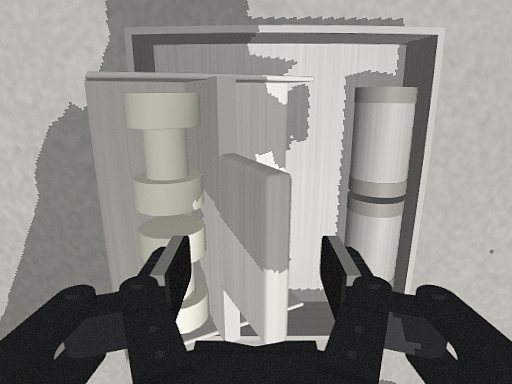

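Run:
```python
from h import *
W=np.load('/tmp/w4.npz')['W']; s=manip.read_state()
a=np.radians(-14.3); d=W-s['ee_pos']; px=d[...,:2]@[np.cos(a),np.sin(a)]
for u in range(215,300,8):print(u,(px[200,u]*1e3).round(1),(W[200,u,2]*1e3).round(1))
print('floor edge'); 
for u in range(120,420,25):print(u,(px[130,u]*1e3).round(1),(W[130,u,2]*1e3).round(1))
```

```text
215 -22.8 83.3
223 -16.9 97.3
231 -12.1 106.3
239 -7.8 115.3
247 -3.9 122.8
255 -0.5 130.5
263 2.6 135.9
271 5.6 138.0
279 8.8 136.4
287 12.1 134.7
295 31.8 4.4
floor edge
120 -77.5 69.6
145 -59.3 81.0
170 -45.3 82.9
195 -36.8 56.8
220 -18.2 89.8
245 -7.4 29.2
270 9.9 25.6
295 29.8 5.6
320 49.0 4.7
345 67.9 5.5
370 75.2 40.0
395 90.1 44.4
```

```bash
python3 -m creep '[{"slide":[0,0,0.2],"turn":0,"gripper":0.7},{"slide":[0,0,0.4],"turn":0,"gripper":0.6},{"slide":[0,0,0.4],"turn":0,"gripper":0.5},{"slide":[0,0,0.4],"turn":0,"gripper":0.4},{"slide":[0,0,0.4],"turn":0,"gripper":0.35}]'
python3 -m creep '[{"slide":[0,0,-0.05],"turn":0,"gripper":0.31},{"slide":[0,-0.05,-0.15],"turn":0,"gripper":0.28},{"slide":[0,-0.1,-0.3],"turn":0,"gripper":0.25},{"slide":[0,-0.2,-0.45],"turn":0,"gripper":0.22},{"slide":[0,-0.3,-0.6],"turn":0,"gripper":0.19},{"slide":[0,-0.4,-0.75],"turn":0,"gripper":0.16},{"slide":[0,-0.5,-0.9],"turn":0,"gripper":0.1},{"slide":[0,-0.5,-1.05],"turn":0,"gripper":0},{"slide":[0,-0.5,-1.1],"turn":0,"gripper":0},{"slide":[0,-0.5,-1.1],"turn":0,"gripper":0}]'
python3 - <<'E'
from h import *
im,W=cloud('wrist');cv2.imwrite('pics/w5.png',im); np.savez('/tmp/w5.npz',im=im,W=W)
E
```

```text
clock: 10.93
ee_pos: [0.3498, 0.3068, 0.1019]
tcp_rot: [0.0, 0.79, 0.613, -0.0]
contact_force: [0.7, -0.9, -0.1]
width: 0.0298
gripper_force: 0.4
clock: 11.77
ee_pos: [0.3357, 0.3096, 0.1348]
tcp_rot: [0.001, 0.79, 0.613, -0.0]
contact_force: [0.7, -0.5, -5.5]
width: 0.0111
gripper_force: 58.7
```

View pics/w5.png

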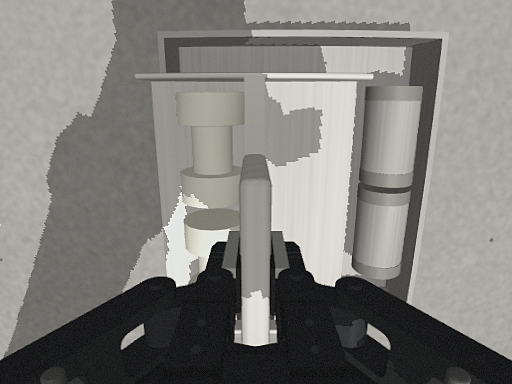

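```bash
python3 -m creep '[{"slide":[0,0,-0.2],"turn":0,"gripper":0},{"slide":[0,0,-0.6],"turn":0,"gripper":0},{"slide":[0,0,-1.2],"turn":0,"gripper":0},{"slide":[0,0,-1.8],"turn":0,"gripper":0},{"slide":[0,0,-2.4],"turn":0,"gripper":0},{"slide":[0,0,-3],"turn":0,"gripper":0},{"slide":[0,0,-3.6],"turn":0,"gripper":0},{"slide":[0,0,-4.2],"turn":0,"gripper":0},{"slide":[0,0,-4.7],"turn":0,"gripper":0},{"slide":[0,0,-5],"turn":0,"gripper":0}]'
python3 - <<'E'
from h import *
s=manip.read_state();q=s['tcp_rot'];r=R.from_quat(q[[1,2,3,0]]).as_matrix()
im,W=cloud('wrist')
L=(W-s['ee_pos'])@r   # tool frame
ok=(L[...,2]<.10)&(L[...,2]>-.06)&(abs(L[...,1])<.075)&(L[...,0]<.12)
tab=ok&(L[...,2]<-.025)&(abs(L[...,1])<.012)&(L[...,0]>.01)
print('tab maxx',np.percentile(L[tab],[2,50,98],axis=0).round(4))
wall=ok&(L[...,0]>.06)&(L[...,2]<.06)
p=L[wall]; top=p[p[:,2]<np.percentile(p[:,2],40)]
print('wall',np.percentile(p,[1,50,99],axis=0).round(4),np.percentile(top,[2,50,98],axis=0).round(4))
for lo in(-.06,-.03,.03,.05):
    t=top[abs(top[:,1]-lo)<.005]; print(lo,t.mean(0).round(4) if len(t) else 0)
go(.5,.25,.285,-50); go(.6,-.0098,.285,-90.2)
E
```

```text
clock: 12.65
ee_pos: [0.3355, 0.3105, 0.2864]
tcp_rot: [0.0, 0.79, 0.613, 0.001]
contact_force: [0.5, -0.2, -5.6]
width: 0.0108
gripper_force: 58.8
tab maxx [[ 0.0106 -0.0115 -0.0581]
 [ 0.0173 -0.0001 -0.0311]
 [ 0.0417  0.0114 -0.0265]]
wall [[ 0.0603 -0.0599  0.0209]
 [ 0.0722 -0.0132  0.0342]
 [ 0.0821  0.0572  0.0563]] [[ 0.0605 -0.0577  0.0208]
 [ 0.0706 -0.0043  0.0234]
 [ 0.0816  0.0335  0.0337]]
-0.06 [ 0.0804 -0.0589  0.0331]
-0.03 [ 0.0684 -0.0289  0.0329]
0.03 [0.0809 0.0306 0.0334]
0.05 [0.0805 0.048  0.0334]
slide [-0.62  5.8   0.09] turn 7.13 yaw now -14.36 tilt 0.23 pos [0.3359 0.3112 0.2874]
slide [-8.18 11.18  0.08] turn 15.17 yaw now -14.36 tilt 0.23 pos [0.3359 0.3112 0.2874]
```

```bash
python3 -m creep '[{"slide":[-0.15,0.27,0],"turn":0.3,"gripper":0},{"slide":[-0.38,0.68,0],"turn":0.8,"gripper":0},{"slide":[-0.68,1.23,0],"turn":1.4,"gripper":0},{"slide":[-1.0,1.8,0],"turn":2,"gripper":0},{"slide":[-1.32,2.4,0],"turn":2.6,"gripper":0},{"slide":[-1.65,3.0,0],"turn":3.2,"gripper":0},{"slide":[-2.0,3.6,0],"turn":3.8,"gripper":0},{"slide":[-2.3,4.2,0],"turn":4.4,"gripper":0},{"slide":[-2.65,4.8,0],"turn":5,"gripper":0},{"slide":[-2.9,5.3,0],"turn":5.6,"gripper":0}]'
python3 - <<'E'
from h import *
go(.6773,-.0098,.285,-90.2)
E
```

```text
clock: 13.53
ee_pos: [0.4696, 0.1842, 0.2847]
tcp_rot: [0.001, 0.916, 0.401, -0.0]
contact_force: [1.0, -0.2, -5.2]
width: 0.0111
gripper_force: 58.7
slide [-0.05  9.47 -0.  ] turn 9.49 yaw now -42.75 tilt 0.07 pos [0.4696 0.1842 0.2847]
```

```bash
python3 -m creep '[{"slide":[0,0.6,0],"turn":0.6,"gripper":0},{"slide":[0,1.2,0],"turn":1.2,"gripper":0},{"slide":[0,1.8,0],"turn":1.8,"gripper":0},{"slide":[0,2.4,0],"turn":2.4,"gripper":0},{"slide":[0,3,0],"turn":3,"gripper":0},{"slide":[0,3.6,0],"turn":3.6,"gripper":0},{"slide":[0,4.2,0],"turn":4.2,"gripper":0},{"slide":[0,4.6,0],"turn":4.6,"gripper":0},{"slide":[0,4.9,0],"turn":4.9,"gripper":0},{"slide":[0,5,0],"turn":5,"gripper":0}]'
python3 - <<'E'
from h import *
go(.6773,-.0098,.285,-90.2)
E
```

```text
clock: 14.37
ee_pos: [0.5798, 0.0842, 0.2847]
tcp_rot: [0.0, 0.981, 0.195, -0.0]
contact_force: [0.6, -0.3, -5.3]
width: 0.0111
gripper_force: 58.7
slide [ 1.81  4.14 -0.01] turn 4.53 yaw now -67.56 tilt 0.04 pos [0.5798 0.0842 0.2847]
```

```bash
python3 -m creep '[{"slide":[0.08,0.2,0],"turn":0.2,"gripper":0},{"slide":[0.25,0.6,0],"turn":0.6,"gripper":0},{"slide":[0.5,1.1,0],"turn":1.2,"gripper":0},{"slide":[0.75,1.7,0],"turn":1.9,"gripper":0},{"slide":[1.0,2.3,0],"turn":2.5,"gripper":0},{"slide":[1.3,2.9,0],"turn":3.2,"gripper":0},{"slide":[1.5,3.5,0],"turn":3.8,"gripper":0},{"slide":[1.7,3.9,0],"turn":4.2,"gripper":0},{"slide":[1.8,4.1,0],"turn":4.5,"gripper":0},{"slide":[1.8,4.13,0],"turn":4.5,"gripper":0}]'
python3 - <<'E'
from h import *
s=manip.read_state(); im,W=cloud('wrist'); cv2.imwrite('pics/w6.png',im)
go(.6773,-.0098,.285,-90.2)
c=(abs(W[...,2]-.097)<.006)&(abs(W[...,1])<.24)&(W[...,0]>.58)
for n,m in(('left',c&(W[...,1]>.05)),('right',c&(W[...,1]<-.07))):
    p=W[m]; print(n,m.sum(),np.percentile(p,[1,50,99],axis=0).round(4).tolist())
sh=(abs(W[...,2]-.03)<.008)&(W[...,0]>.55); p=W[sh]; print(sh.sum(),np.percentile(p,[1,99],axis=0).round(4).tolist())
E
```

```text
clock: 15.2
ee_pos: [0.677, -0.0092, 0.2844]
tcp_rot: [0.0, 1.0, -0.0, -0.0]
contact_force: [0.1, 0.2, -5.4]
width: 0.0107
gripper_force: 58.7
slide [ 0.04  0.06 -0.02] turn 0.07 yaw now -89.87 tilt 0.06 pos [ 0.6762 -0.0079  0.2845]
left 15310 [[0.6063, 0.092, 0.0963], [0.6872, 0.1451, 0.0983], [0.7557, 0.2006, 0.1004]]
right 15601 [[0.6038, -0.2185, 0.0969], [0.6851, -0.1616, 0.0987], [0.7532, -0.1072, 0.1004]]
3101 [[0.7564, -0.2417, 0.0293], [0.7749, 0.2217, 0.0334]]
```

View pics/w6.png

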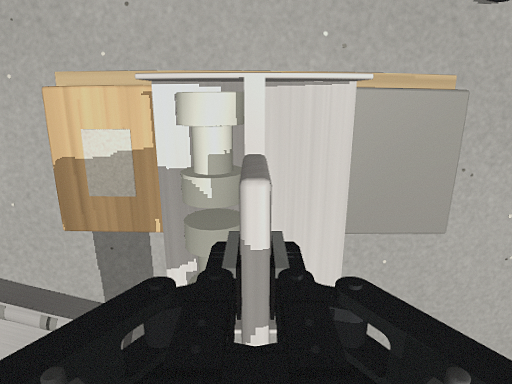

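```bash
python3 -m creep '[{"slide":[0.02,0.03,0.2],"turn":0,"gripper":0},{"slide":[0.05,0.05,0.7],"turn":0,"gripper":0},{"slide":[0.05,0.05,1.3],"turn":0,"gripper":0},{"slide":[0.05,0.05,1.9],"turn":0,"gripper":0},{"slide":[0.05,0.05,2.5],"turn":0,"gripper":0},{"slide":[0.05,0.05,3.1],"turn":0,"gripper":0},{"slide":[0.05,0.05,3.5],"turn":0,"gripper":0},{"slide":[0.05,0.05,3.7],"turn":0,"gripper":0},{"slide":[0.05,0.05,3.7],"turn":0,"gripper":0},{"slide":[0.05,0.05,3.7],"turn":0,"gripper":0}]'
python3 - <<'E'
from h import *
go(.6773,-.0097,.116,-90.2)
E
```

```text
clock: 16.08
ee_pos: [0.6779, -0.0086, 0.1746]
tcp_rot: [-0.0, 1.0, 0.002, 0.0]
contact_force: [-0.5, -0.4, -4.9]
width: 0.0113
gripper_force: 58.7
slide [-0.02  0.04  1.95] turn 0.08 yaw now -89.8 tilt 0.06 pos [ 0.6779 -0.0086  0.1746]
```

```bash
python3 -m creep '[{"slide":[0,0.04,0.3],"turn":0.05,"gripper":0},{"slide":[0,0.04,0.7],"turn":0.05,"gripper":0},{"slide":[0,0.04,1.1],"turn":0.05,"gripper":0},{"slide":[0,0.04,1.4],"turn":0.05,"gripper":0},{"slide":[0,0.04,1.6],"turn":0.05,"gripper":0},{"slide":[0,0.04,1.75],"turn":0.05,"gripper":0},{"slide":[0,0.04,1.85],"turn":0.05,"gripper":0},{"slide":[0,0.04,1.9],"turn":0.05,"gripper":0},{"slide":[0,0.04,1.9],"turn":0.05,"gripper":0},{"slide":[0,0.04,1.9],"turn":0.05,"gripper":0}]'
python3 -m creep '[{"slide":[0,0,0.05],"turn":0,"gripper":0},{"slide":[0,0,0.05],"turn":0,"gripper":0},{"slide":[0,0,0.05],"turn":0,"gripper":0}]'
```

```text
clock: 16.92
ee_pos: [0.6778, -0.0099, 0.1187]
tcp_rot: [-0.0, 1.0, -0.001, 0.001]
contact_force: [-4.3, 1.9, 4.3]
width: 0.0114
gripper_force: 60.2
clock: 17.17
ee_pos: [0.6779, -0.0095, 0.1184]
tcp_rot: [-0.0, 1.0, -0.001, 0.001]
contact_force: [-6.5, 1.3, 8.5]
width: 0.0112
gripper_force: 61.1
```

```bash
python3 -m creep '[{"slide":[0,0,0],"turn":0,"gripper":0.2},{"slide":[0,0,0],"turn":0,"gripper":0.25},{"slide":[0,0,0],"turn":0,"gripper":0.3},{"slide":[0,0,0],"turn":0,"gripper":0.5},{"slide":[0,0,0],"turn":0,"gripper":0.7},{"slide":[0,0,0],"turn":0,"gripper":0.7},{"slide":[0,0,-0.3],"turn":0,"gripper":0.7},{"slide":[0,0,-1],"turn":0,"gripper":0.7},{"slide":[0,0,-2],"turn":0,"gripper":0.7},{"slide":[0,0,-3],"turn":0,"gripper":0.7}]'
python3 -m creep '[{"slide":[-1,0,-1],"turn":0,"gripper":0.7},{"slide":[-2,0,-2],"turn":0,"gripper":0.7},{"slide":[-3,0,-2.5],"turn":0,"gripper":0.7},{"slide":[-4,0,-2.5],"turn":0,"gripper":0.7},{"slide":[-5,0,-2.5],"turn":0,"gripper":0.7},{"slide":[-6,0,-2.5],"turn":0,"gripper":0.7},{"slide":[-7,0,-2.5],"turn":0,"gripper":0.7},{"slide":[-7,0,-2.5],"turn":0,"gripper":0.7}]'
python3 - <<'E'
from h import *
im,W=cloud('top'); cv2.imwrite('pics/t7.png',cv2.resize(im[90:290,80:340],None,fx=3,fy=3))
def rect(n,box,lo,hi):
    u0,u1,v0,v1=box; w=W[v0:v1,u0:u1].reshape(-1,3); w=w[(w[:,2]>lo)&(w[:,2]<hi)]
    if len(w)<5: print(n,len(w));return
    print(n,len(w),cv2.minAreaRect(w[:,:2].astype(np.float32)),w[:,2].mean().round(4))
rect('handle',(205,265,105,185),.135,.17)
rect('case w',(160,215,105,170),.092,.103)
m=np.zeros(W.shape[:2],bool); m[105:175,205:265]=1; w=W[m&(abs(W[...,2]-.083)<.006)]; print('endwall tops',len(w),np.percentile(w,[1,99],axis=0).round(4).tolist())
for n,c in(('front',W[...,0]<.65),('back',W[...,0]>.7)): 
    w=W[m&(abs(W[...,2]-.083)<.009)&c]; print(n,len(w),np.median(w,0).round(4))
E
```

```text
clock: 18.0
ee_pos: [0.6772, -0.0104, 0.2064]
tcp_rot: [-0.0, 1.0, -0.001, -0.001]
contact_force: [0.1, -0.2, 0.7]
width: 0.0599
gripper_force: 0.0
clock: 18.67
ee_pos: [0.4613, -0.0101, 0.281]
tcp_rot: [0.001, 1.0, -0.0, -0.003]
contact_force: [0.0, 0.1, 0.2]
width: 0.0595
gripper_force: 0.0
handle 106 ((0.6786317825317383, -0.012101585976779461), (0.012301021255552769, 0.07953676581382751), 89.92048645019531) 0.1476
case w 1777 ((0.6804283857345581, 0.1389636993408203), (0.1261943280696869, 0.15653185546398163), 89.6557388305664) 0.0978
endwall tops 348 [[0.5985, -0.0967, 0.0772], [0.7588, 0.0767, 0.0887]]
front 156 [0.616  0.0094 0.0816]
back 173 [0.7418 0.0113 0.0815]
```

View pics/t7.png

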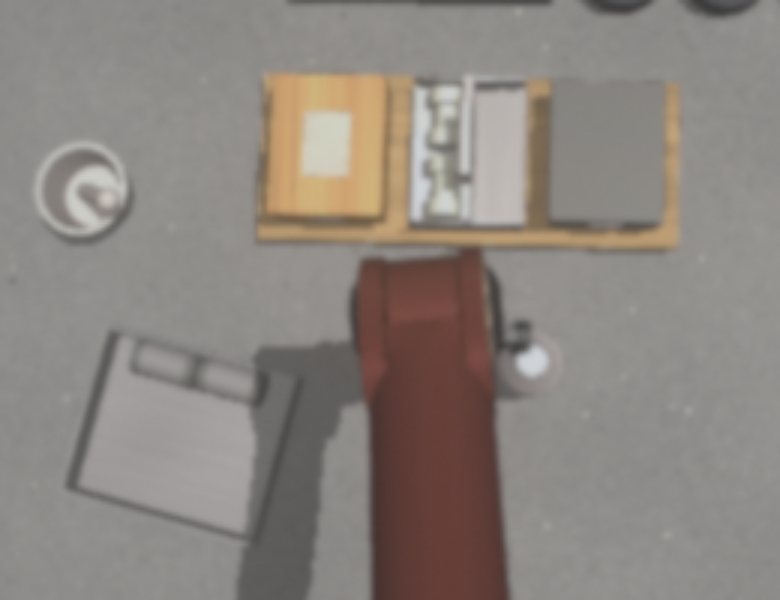

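```bash
python3 -c "
from plant import manip
print(manip.sign_off())"
```

```text
the job is handed in; nothing more can be done
None
```

The job is handed in, verdict not shown: the last picture has both tubes in the pan and both plugs in their bay, with the carrier level and square on its mat, about 2 mm off centre; it took about 19 s of the 59 s.

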